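# Set the ferrule trim gauge to its index and lock it

### The arm

A 6-joint arm with a two-finger parallel gripper is mounted at the origin on the work surface. World frame = base frame: x ahead of the robot, y to its left, z up, the work surface at z = 0. Lengths are in mm, angles in rad, forces in N, time in s.
With the tool pointing down it reaches from about 350 to 775 mm from the base axis. Payload 7.3 kg.
Tool frame: the origin (TCP) lies between the finger pads; the fingertips stand 22 mm ahead of it and the grasp point (between the pads) lies 3 mm ahead of it; z points along the fingers, x is the direction in which the jaws open and shut, and the axes are right-handed (so a half turn about z gives the same grasp; the last joint's range is limited). The gripper opens to 92 mm and grips with 3 to 60 N. Pads are 19 mm wide; open, the fingers measure 130 mm over their backs; the gripper's body (75 mm by 190 mm) begins 47 mm behind the grasp point.
Start: joints at [1.175, 0.342, 1.524, -0, 1.275, -0.146], TCP at [129.769, 508.727, 248.741] pointing down, gripper open.
Joint ranges: [-2.53, 2.53], [-0.77, 2.02], [0.04, 2.7], [-1, 4.14], [0.28, 2.66], [-3.11, 3.11]. Speed limits (rad/s): [2.57, 2.57, 3.14, 3.14, 3.14, 3.14].

### API

Orientations are given as [roll, pitch, yaw] about the fixed x, y, z axes, in that order (R = Rz(yaw) Ry(pitch) Rx(roll)).
In Python, from plant import * gives the robot as it stands. The module is installed in compiled form; this text tells all that it offers.
- The arm moves only by the shell command python3 -m handwheel 'ROWS' [OPENING]. ROWS is a JSON object of lists of equal length, an entry for each row: "translation": the shift along the world's x, y, z in units of 15 cm (1.0 is 15 cm), a list of three; "twist": the turn about the world's z in units of 90 degrees (1.0 is 90 degrees). In form: {"translation": [[tx, ty, tz], ...], "twist": [twist, ...]}. A call has exactly 8 rows; each row shifts and turns the pose as measured when the row begins; what a row does not reach is not made up. A row lasts 1/8 s, in which the tool goes at most 62.5 mm and 10.7 degrees, less where a joint would pass 70% of its speed; a pose out of reach is approached as far as the arm can. A call with a number of a shift or a turn outside -1 to 1 is refused whole. A call with a gripper value outside its range is refused whole. OPENING is the closure in counts, from 0 (fully open) to 255 (shut), set as the call begins (- or left out, the last holds). The fingers move at their own pace and stop on an object; the grip force is fixed at half the most. Time passes only in rows, so rows that do not move let the fingers close, or fill a call up. It gives the time, the measured TCP pose, the force and the opening at its end, in the units of the state.
- get_obs(): the state, without advancing time (a new reading comes with each control period).
- capture(name): name is "scene" or "side" or "wrist"; returns a dict with "img" (420x560x3 uint8, red, green, blue), "vertical_fov" (degrees; the focal length in pixels is half the picture's height over the tangent of half this angle, whatever the lens; pixels are square), "cx", "cy" (the principal point, pixels), "world_from_camera" (4x4, takes a point from camera to world coordinates). Camera axes: x right, y up, looking along -z (the intrinsics and any distortion apply to the point x, -y, -z); pixel columns grow to the right and rows downward; lengths in mm; the calibration is good to about 2 mm. A picture is of the moment at which its call begins. There is no depth.
- close_job(): hands the job in, once; it reports no verdict.
Trained networks look in the newest picture that a camera, given by its name, has taken for a name from the list of things; names that differ only in an ending like _2 or _b are one class to them, and where a whole thing is asked for, a point or a joint stands for the part that bears it (a point fixed in the world has none). Each returns a list of dicts, best first, with "score" (0 to 1); they miss things now and then, are a little off and sometimes report something else, mostly with a low value. They report only what shows in the picture. A call takes as long as a camera call.
- search_frame(camera, label): "position" ([x, y, z] in mm, in the coordinates of the camera as it stood for that picture, good to about 4 mm: the middle of the surface that is visible of it).
- spot_point(camera, label): "position" ([x, y, z] in mm, in the coordinates of the camera as it stood for that picture, good to about 4 mm: a listed point, or the origin of a listed thing).
The state is a dict: "time": time; "joint_positions": joint angles; "dq": joint speeds; "tau": joint torques, N m; "tool_pos": TCP position; "tcp_rot": TCP orientation; "contact_force": force on the tool from outside, world axes, zero at the start; "moment": the same for the moment, N m; "grip_width": finger opening in mm.
Only numpy, scipy, OpenCV 4.12 (cv2) and the standard library are available. Lean on these libraries where they do the work, as an engineer would, in place of code of your own. Each camera call takes 0.05 s, during which the arm holds its last target.

### The job

Set the trim gauge for the next ferrule: roll the knurled wheel under a fingertip, its top towards the fence, until the gap has closed and the pointer stands in the notch of the preset index. Then push the lock lever round to its stop with a fingertip and draw clear. Do not push the plunger itself or shift the index, pick nothing up, and leave the other things on the bench lying where they are.

Things in the scene. Friction and masses are not known exactly. Their poses are not given: they have to be found in the camera images.
- gauge: grey cast trim gauge screwed to the bench, 100 x 240 mm; origin at the centre of its underside. y runs along it from the fence (upright plate 80 mm high, face at y = -80 mm) to the lock lever's end (+120 mm), x to the scale side (away from the robot), z up. The housing (x -18 to 18, y 0 to 116 mm) is 68 mm high.
- wheel_top (a point): top of the knurled wheel's rim, 80 mm above the bench, at x = -28, y = 30 mm of the gauge. Upright steel disc, radius 28, width 16 mm, on a fixed level axle along the gauge's x; open above, a cheek 58 mm high on the robot's side. Pressed with 3 to 10 N and dragged along, it turns (about 1 N at the rim) and stays where left. The plunger follows the top of the rim the same way, 0.21 mm per mm.
- stop (a joint): travel (m) of the plunger, a 13 mm round rod at x = 0, 63 mm up: 0 = wide open (60 mm from rod end to fence), grows as the gap closes, gap = 0.060 - value, at most 0.056. Only the wheel is to move it, 6 mm per radian.
- pointer (a point): tip of the pointer, a dark steel blade 2 mm wide carried by the plunger, in line with the plunger's end face along y; it travels over the ruled scale on the far side (x = +30 mm of the gauge), 56 mm above the bench.
- notch (a point): middle of the mouth of the notch in the preset index, a dark steel clip 21 mm long clamped on the scale, 56 mm above the bench. The notch is 7 mm wide and faces the pointer, which stands in it when both have the same y in the gauge's frame within 2.5 mm. At the start it lies 22 to 40 mm from the fence, on the closing side of the pointer.
- lock_pivot (a point): on the upright axis of the black lock lever, at x = 0, y = 98 mm of the gauge, 96 mm above the bench. The lever is a round bar 11 mm thick reaching 62 mm from the axis, rising from 86 mm above the bench at the 22 mm wide hub to 96 mm at its end. Below its path is only the gauge, 68 mm high or less beyond 25 mm from the axis.
- lock_tip (a point): centre of the outer end of the lock lever's bar.
- lock (a joint): angle of the lock lever (rad): near 0 unlocked, pointing along the gauge's +y; it swings level, anticlockwise from above, towards the gauge's -x (the robot's side) to its stop at 1.40, locked. It stays where it is left; about 1 N at the end moves it.
- grip: lime rubber grip lying on the far side of the gauge, 266 mm long, 31 mm over the cap; leave alone. Origin under its middle.
- ferrule: black plastic ferrule standing on the robot's side of the gauge, 14 mm wide, 26 mm high; leave alone. Origin under its centre.
- tip_weight: zinc shaft tip weight lying on the robot's side of the gauge, 36 mm long, 12 mm thick; leave alone. Origin under its middle.
- tape_roll: roll of grip tape, 96 mm across, 24 mm high; leave alone. Origin under its centre.
- solvent: white bottle, 72 mm wide, 190 mm high; leave alone. Origin under its centre.
- knife: black hook knife lying flat, 22 by 150 mm; leave alone. Origin under its middle.
- ferrule_bin: open grey plastic bin of ferrules, 100 by 140 by 55 mm; leave alone. Origin under its centre.
- brush: flat brush with a wooden handle lying on the bench, some 200 mm long; leave alone.

How it is judged (in metres and radians):
On the way, in this order (a step that is already met when the one before it is completed fails the run):
1. with the lever still unlocked, the gap is closed until the pointer stands in the notch (y of pointer in the frame of notch between -0.0025 and 0.0025 m and value of joint lock below 0.5 rad), for 0.3 s.
2. the lock lever is pushed to its stop (value of joint lock above 1.25 rad), for 0.2 s.
At the end, for the whole second after the job is handed in: The pointer stands at rest in the notch of the index (its tip within 2.5 mm of the notch's middle along the gauge) and the lock lever is at its stop (past 1.25 rad of 1.40) (y of pointer in the frame of notch between -0.0025 and 0.0025 m and value of joint lock above 1.25 rad and velocity of joint stop between -0.002 and 0.002 m/s); the robot touches nothing.
It fails at once if the plunger or its pointer is pushed directly (contact force between any of the fingers, the arm and stop above 2.5 N).
It fails at once if the preset index is shifted (distance of notch from where it was at the start of the episode above 0.003 m).
It fails at once if a thing lying on the bench is shifted by more than 15 mm or lifted (distance of any of grip, ferrule, tip_weight, tape_roll, solvent, knife, ferrule_bin, brush from where it was at the start of the episode above 0.015 m).
It also fails if it takes over 64 s, if anything falls off the work surface, if the arm or the gripper's body presses on something with over 40 N, if the wrist force passes 120 N, or if a joint passes its speed limit or range.

## Working session

There is one attempt and no reset: what is moved stays moved. The work goes in short steps, Python scripts to look and compute and a shell command to move; the robot and the scene stay as the last step left them, time stands still between calls to the robot, and variables do not carry over. Pictures are saved under pics/ and viewed, and the job is handed in when it is done.

```bash
mkdir -p pics; cat > h.py <<'E'
from plant import *
import numpy as np, cv2
def snap(n,f):
    c=capture(n); cv2.imwrite('pics/'+f,c['img'][:,:,::-1]); return c
def W(c,p): return (c['world_from_camera']@np.r_[p,1])[:3]
E
python3 - <<'E'
from h import *
np.set_printoptions(precision=1,suppress=True)
o=get_obs();print(o)
for n in ['scene','side','wrist']:
    c=snap(n,n+'1.png'); print(n,c['vertical_fov'],c['cx'],c['cy'],[k for k in c],c['world_from_camera'])
    for l in ['gauge','wheel_top','pointer','notch','lock_pivot','lock_tip','ferrule','tip_weight']:
        r=spot_point(n,l)
        for q in r[:2]: print(l,round(q['score'],2),W(c,q['position']))
print(get_obs()['time'])
E
```

```text
{'time': 0.0, 'joint_positions': array([ 1.2,  0.3,  1.5,  0. ,  1.3, -0.1]), 'dq': array([-0., -0.,  0.,  0., -0.,  0.]), 'tau': array([  0. , -43.1, -24.4,   0.1,   0.1,  -0. ]), 'tool_pos': array([129.6, 508.4, 248.1]), 'tcp_rot': array([-3.1,  0. ,  1.3]), 'contact_force': array([0.1, 0.3, 0.2]), 'moment': array([-0.,  0., -0.]), 'grip_width': 91.60681941694452}
scene 49.11946761111017 278.33035172375827 215.64197329399013 ['img', 'vertical_fov', 'cx', 'cy', 'world_from_camera'] [[  -0.5   -0.5    0.7 1477.5]
 [   0.9   -0.3    0.4  517.9]
 [  -0.     0.8    0.6  877.1]
 [   0.     0.     0.     1. ]]
gauge 0.91 [ 554.2 -111.7    1.7]
wheel_top 0.84 [530.  -74.1  79.1]
pointer 0.8 [ 574.4 -140.9   60.1]
pointer 0.52 [ 453.2 -169.2    2.4]
notch 0.49 [ 568.3 -168.5   57.6]
lock_pivot 0.72 [566.  -12.8  91.8]
lock_tip 0.53 [582.5  43.5  94.2]
ferrule 0.44 [ 452.2 -170.4    2.2]
side 47.910354694228324 270.8027747818931 217.49731579892892 ['img', 'vertical_fov', 'cx', 'cy', 'world_from_camera'] [[ -0.9   0.2  -0.2 303.3]
 [ -0.3  -0.6   0.7 753.3]
 [  0.    0.7   0.7 854.8]
 [  0.    0.    0.    1. ]]
gauge 0.66 [ 553.6 -109.5    2.9]
gauge 0.49 [ 436.1 -443.1    2.8]
wheel_top 0.61 [524.1 -70.1  82.4]
wheel_top 0.32 [ 587.5 -406.2    4. ]
pointer 0.9 [ 572.5 -147.7   58.3]
notch 0.67 [ 438.2 -444.4    2.1]
notch 0.55 [ 571.9 -167.2   54.4]
lock_pivot 0.84 [575.6 -13.6  98.6]
lock_pivot 0.48 [526.4 -67.4  81.4]
lock_tip 0.55 [583.9  45.8  92.8]
ferrule 0.39 [ 459.1 -171.9   -0.3]
ferrule 0.3 [583.3  46.   92.4]
wrist 67.72165107038752 281.6513492613543 206.04174526467705 ['img', 'vertical_fov', 'cx', 'cy', 'world_from_camera'] [[  0.2  -0.9  -0.3  54.6]
 [  1.    0.2   0.1 528.1]
 [  0.   -0.3   1.  384.8]
 [  0.    0.    0.    1. ]]
1.35
```

View pics/scene1.png

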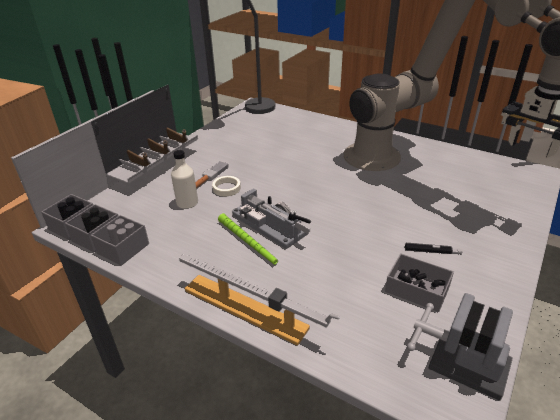

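View pics/side1.png

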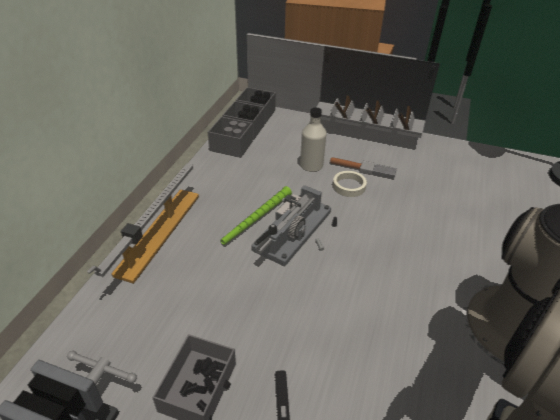

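```bash
python3 -m handwheel '{"translation":[[0.23,-0.33,0],[0.23,-0.33,0],[0.23,-0.33,0],[0.23,-0.33,0],[0.23,-0.33,0],[0.23,-0.33,0],[0.23,-0.33,0],[0.23,-0.33,0]],"twist":[0,0,0,0,0,0,0,0]}' 255
```

```text
time: 2.35
tool_pos: [410.8, 103.3, 249.9]
tcp_rot: [3.136, -0.005, 1.33]
contact_force: [1.7, 0.8, 0.3]
grip_width: 16.3
```

```bash
python3 -m handwheel '{"translation":[[0.13,-0.2,0],[0.13,-0.2,0],[0.13,-0.2,0],[0.13,-0.2,0],[0.13,-0.2,0],[0.13,-0.2,0],[0,0,0],[0,0,0]],"twist":[0.01,0.01,0.01,0.01,0,0,0,0]}' 255
python3 - <<'E'
from h import *
np.set_printoptions(precision=1,suppress=True)
for n in ['wrist']:
    c=snap(n,n+'2.png'); print(c['world_from_camera'])
    for l in ['gauge','wheel_top','pointer','notch','lock_pivot','lock_tip','ferrule','tip_weight','grip']:
        r=spot_point(n,l)
        for q in r[:2]: print(l,round(q['score'],2),W(c,q['position']))
E
```

```text
time: 3.35
tool_pos: [532.6, -87.1, 249.7]
tcp_rot: [3.135, -0.006, 1.387]
contact_force: [0.7, 0.1, -0.6]
grip_width: 0.4
[[  0.2  -0.9  -0.3 455.3]
 [  1.    0.2   0.  -73.3]
 [  0.   -0.3   1.  385.2]
 [  0.    0.    0.    1. ]]
gauge 0.84 [ 553.1 -109.7   -2.5]
wheel_top 0.73 [528.3 -77.3  79.4]
pointer 0.86 [ 570.2 -143.3   53.2]
notch 0.58 [ 572.5 -174.7   53.6]
lock_pivot 0.81 [571.  -15.7  99.1]
lock_tip 0.74 [582.1  46.3  93.2]
ferrule 0.6 [ 449.6 -168.9    2.6]
tip_weight 0.56 [470.8 -85.7   2.5]
```

View pics/wrist2.png

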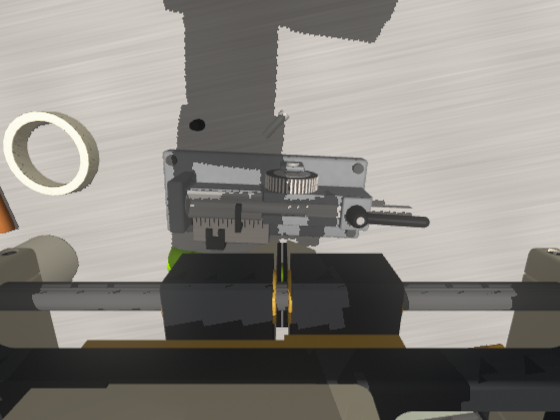

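```bash
python3 - <<'E'
import cv2
i=cv2.imread('pics/wrist2.png')[140:260,150:440]
cv2.imwrite('pics/z2.png',cv2.resize(i,None,fx=2.7,fy=2.7,interpolation=cv2.INTER_CUBIC))
E
```

```text
(no output)
```

View pics/z2.png

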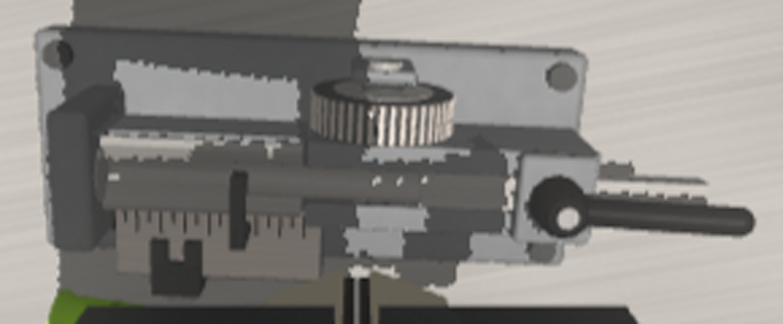

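```bash
cat >> h.py <<'E'
def ray(c,u,v,z):
    f=210/np.tan(np.radians(c['vertical_fov']/2))
    d=c['world_from_camera'][:3,:3]@np.array([(u-c['cx'])/f,-(v-c['cy'])/f,-1.]); o=c['world_from_camera'][:3,3]
    return o+d*(z-o[2])/d[2]
E
python3 - <<'E'
from h import *
np.set_printoptions(precision=1,suppress=True)
c=capture('wrist'); s=2.7
P=lambda x,y,z:ray(c,150+x/s,140+y/s,z)[:2]
G={'ptr':(240,246,56),'notch':(178,242,56),'wheelL':(312,100,52),'wheelR':(455,112,52),'wtop':(383,112,80),'lockpiv':(567,218,101),'locktip':(750,221,96)}
for k,v in G.items(): print(k,P(*v))
for yaw in [-.15,-.17,-.2]:
    ay=np.array([-np.sin(yaw),np.cos(yaw)]); print(yaw,(P(*G['notch'])-P(*G['ptr']))@ay)
# rigid fit
src=np.array([[0,0],[-28,30],[0,98]]*3,float)
dst=np.array([[554.2,-111.7],[530,-74.1],[566,-12.8],[553.6,-109.5],[524.1,-70.1],[575.6,-13.6],[553.1,-109.7],[528.3,-77.3],[571,-15.7]])
a,b=src-src.mean(0),dst-dst.mean(0)
th=np.arctan2((a[:,0]*b[:,1]-a[:,1]*b[:,0]).sum(),(a*b).sum())
R=np.array([[np.cos(th),-np.sin(th)],[np.sin(th),np.cos(th)]]); t=dst.mean(0)-R@src.mean(0)
print(th,t,'wheel',R@[-28,30]+t,'piv',R@[0,98]+t)
for k,v in G.items(): print(k,R.T@(P(*v)-t))
E
```

```text
ptr [ 575.1 -142.4]
notch [ 568.6 -167.4]
wheelL [ 520.6 -101.1]
wheelR [535.9 -45.4]
wtop [524.3 -73.9]
lockpiv [569.8 -15.8]
locktip [585.2  50.9]
-0.15 -25.669534076811626
-0.17 -25.717998388536742
-0.2 -25.771402067346504
-0.1911832065225962 [ 551.7 -109.7] wheel [529.9 -74.9] piv [570.3 -13.5]
ptr [ 29.2 -27.7]
notch [ 27.6 -53.4]
wheelL [-32.2   2.6]
wheelR [-27.7  60.2]
wtop [-33.7  30. ]
lockpiv [-0.1 95.7]
locktip [  2.4 164. ]
```

```bash
python3 -m handwheel '{"translation":[[0,0.06,-0.2],[0,0.06,-0.2],[0,0.055,-0.2],[0,0,-0.15],[0,0,-0.1],[0,0,-0.05],[0,0,0],[0,0,0]],"twist":[0,0,0,0,0,0,0,0]}' 255
python3 - <<'E'
from h import *
np.set_printoptions(precision=1,suppress=True)
print(get_obs()['contact_force'])
c=snap('wrist','w3.png'); b=c
c=snap('side','s3.png'); i=cv2.resize(c['img'][170:290,230:350,::-1],None,fx=4,fy=4,interpolation=2); cv2.imwrite('pics/s3z.png',i)
E
```

```text
time: 4.9
tool_pos: [533.8, -60.5, 112.7]
tcp_rot: [3.13, -0.005, 1.388]
contact_force: [0.1, -0.4, 0.1]
grip_width: 0.6
[ 0.1 -0.4  0.1]
```

View pics/w3.png

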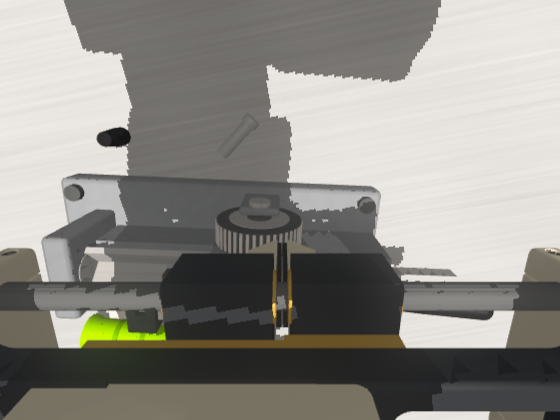

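View pics/s3z.png

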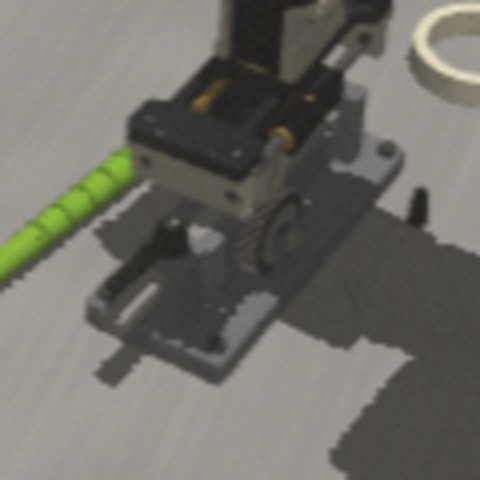

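```bash
python3 - <<'E'
from h import *
np.set_printoptions(precision=1,suppress=True)
c=capture('wrist')
for z in (8,12):
    A=ray(c,66,177,z);B=ray(c,378,189,z);print(A,B,np.linalg.norm(B-A),-np.arctan2((B-A)[0],(B-A)[1]))
    y=-np.arctan2((B-A)[0],(B-A)[1]);X=np.array([np.cos(y),np.sin(y)]);print('center',(A+B)[:2]/2+50*X)
E
```

```text
[ 475.3 -219.1    8. ] [529.4  18.8   8. ] 243.9013662531286 -0.22336707700973
center [ 551.1 -111.2]
[ 475.  -216.2   12. ] [528.1  17.7  12. ] 239.83341347020792 -0.2233670770097302
center [ 550.3 -110.3]
```

```bash
python3 -m handwheel '{"translation":[[-0.014,-0.003,-0.04],[0,0,-0.02],[0,0,-0.01],[0,0,-0.005],[0,0,-0.005],[0,0,-0.005],[0,0,-0.005],[0,0,0]],"twist":[-0.025,0,0,0,0,0,0,0]}' 255
```

```text
time: 6.05
tool_pos: [532.7, -61.2, 100.4]
tcp_rot: [3.126, -0.005, 1.349]
contact_force: [0.1, -0.0, -0.3]
grip_width: 0.4
```

```bash
python3 -m handwheel '{"translation":[[-0.006,0,-0.005],[0,0,-0.005],[0,0,-0.005],[0,0,-0.005],[0,0,0],[0,0,0],[0,0,0],[0,0,0]],"twist":[0,0,0,0,0,0,0,0]}' 255
```

```text
time: 7.05
tool_pos: [532.6, -60.3, 99.5]
tcp_rot: [3.123, -0.006, 1.349]
contact_force: [0.0, 0.2, 1.5]
grip_width: 0.0
```

```bash
python3 -m handwheel '{"translation":[[-0.005,-0.023,0.004],[-0.005,-0.023,0.002],[-0.005,-0.023,-0.002],[-0.005,-0.023,-0.005],[-0.005,-0.023,-0.009],[-0.005,-0.023,-0.012],[0,0,-0.006],[0,0,-0.006]],"twist":[0,0,0,0,0,0,0,0]}' 255
python3 - <<'E'
from h import *
print(get_obs()['contact_force'])
c=snap('wrist','w4.png');c=snap('scene','c4.png')
i=cv2.resize(c['img'][180:250,220:320,::-1],None,fx=7,fy=7,interpolation=2); cv2.imwrite('pics/c4z.png',i)
E
```

```text
time: 8.05
tool_pos: [527.8, -81.9, 101.7]
tcp_rot: [3.12, -0.007, 1.35]
contact_force: [-1.9, 1.1, 7.1]
grip_width: 0.6
[-1.86292288  1.11936226  7.06794681]
```

View pics/w4.png

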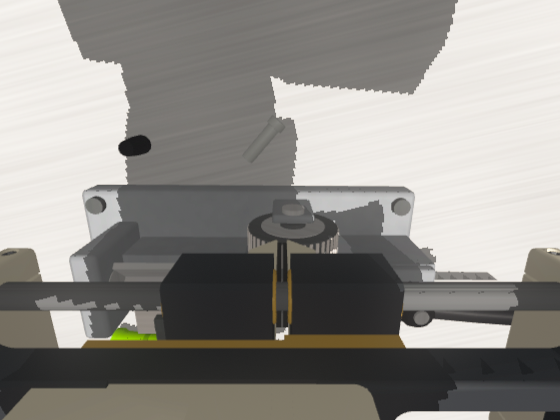

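View pics/c4z.png

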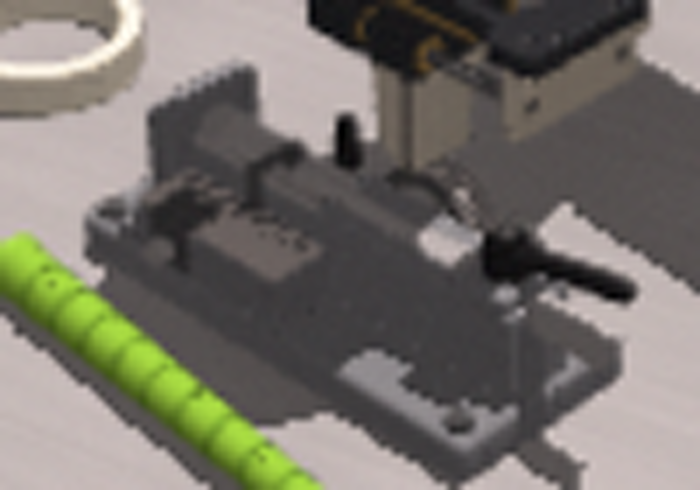

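```bash
python3 -m handwheel '{"translation":[[0,0,0.067],[0.035,0.152,0],[0,0,-0.077],[0,0,-0.008],[-0.0075,-0.0325,0.006],[-0.0075,-0.0325,0.0],[-0.0075,-0.0325,-0.005],[-0.0075,-0.0325,-0.006]],"twist":[0,0,0,0,0,0,0,0]}' 255
```

```text
time: 9.15
tool_pos: [528.5, -81.3, 102.0]
tcp_rot: [3.118, -0.008, 1.348]
contact_force: [-1.8, 0.1, 2.3]
grip_width: 0.4
```

```bash
python3 -m handwheel '{"translation":[[-0.0075,-0.0325,-0.011],[-0.0075,-0.0325,-0.016],[0,0,0.085],[0.049,0.215,0],[0,0,-0.08],[0,0,-0.01],[-0.0075,-0.0325,0.006],[-0.0075,-0.0325,0.0]],"twist":[0,0,0,0,0,0,0,0]}' 255
```

```text
time: 10.15
tool_pos: [532.2, -70.1, 101.9]
tcp_rot: [3.115, -0.009, 1.347]
contact_force: [-2.3, 2.4, 11.4]
grip_width: 0.3
```

```bash
python3 - <<'E'
from h import *
np.set_printoptions(precision=1,suppress=True)
print(get_obs()['contact_force'])
import numpy as np
c=snap('scene','c5.png')
for f in ['scene1','c5']:
    i=cv2.imread('pics/%s.png'%f)[185:235,230:290]; cv2.imwrite('pics/%sz.png'%f,cv2.resize(i,None,fx=6,fy=6,interpolation=2))
a=cv2.imread('pics/scene1z.png');b=cv2.imread('pics/c5z.png');cv2.imwrite('pics/cmp5.png',np.hstack([a,b]))
print([ (round(q['score'],2),W(c,q['position'])) for q in spot_point('scene','pointer')])
E
```

```text
[-2.3  2.4 11.4]
[(0.52, array([ 573.5, -155.1,   57.8])), (0.27, array([ 566.5, -172. ,   56. ]))]
```

View pics/cmp5.png

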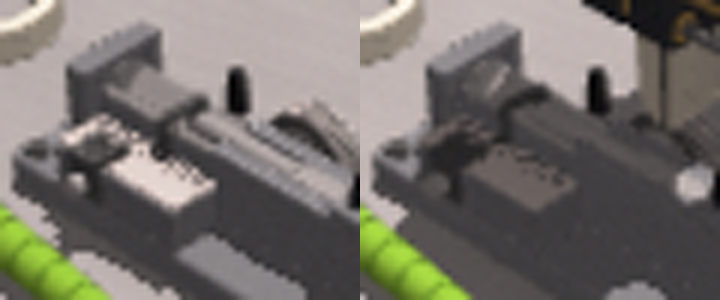

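```bash
python3 -m handwheel '{"translation":[[-0.0075,-0.0325,-0.003],[-0.0075,-0.0325,-0.004],[-0.0075,-0.0325,-0.009],[-0.0075,-0.0325,-0.014],[0,0,0.085],[0.049,0.215,0],[0,0,-0.08],[0,0,-0.006]],"twist":[0,0,0,0,0,0,0,0]}' 255
```

```text
time: 11.25
tool_pos: [535.4, -60.7, 99.8]
tcp_rot: [3.113, -0.008, 1.345]
contact_force: [-0.7, 0.8, -0.1]
grip_width: 0.3
```

```bash
python3 -m handwheel '{"translation":[[-0.015,0,-0.008],[-0.0075,-0.0325,0.005],[-0.0075,-0.0325,0.0],[-0.0075,-0.0325,-0.003],[-0.0075,-0.0325,-0.005],[0,0,0.33],[0,0,0.35],[0,0,0.35]],"twist":[0,0,0,0,0,0,0,0]}' 255
python3 - <<'E'
from h import *
np.set_printoptions(precision=1,suppress=True)
c=snap('wrist','w6.png');print(get_obs()['dq'])
i=cv2.imread('pics/w6.png')[130:280,130:360]; cv2.imwrite('pics/w6z.png',cv2.resize(i,None,fx=3.4,fy=3.4,interpolation=2))
for l in ['pointer','notch']: print([ (round(q['score'],2),W(c,q['position'])) for q in spot_point('wrist',l)])
print(get_obs()['tool_pos'])
E
```

```text
time: 12.25
tool_pos: [525.5, -83.0, 254.9]
tcp_rot: [3.121, -0.01, 1.34]
contact_force: [0.6, -0.6, -0.5]
grip_width: 0.5
[ 0.   0.   0.   0.  -0.2 -0. ]
[(0.94, array([ 564.9, -166.6,   54.1]))]
[(0.8, array([ 569. , -170.4,   53.9]))]
[527.2 -83.4 256.5]
```

View pics/w6z.png

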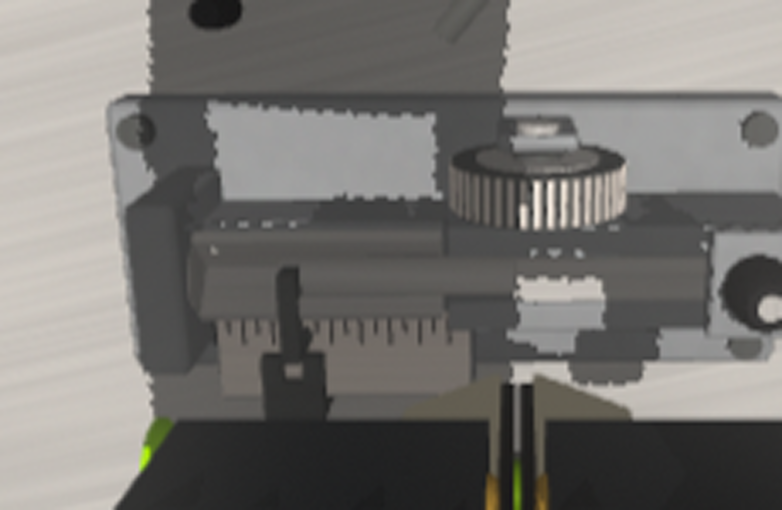

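```bash
python3 - <<'E'
from h import *
c=snap('wrist','w7.png');print(get_obs()['dq'],get_obs()['time'])
i=cv2.imread('pics/w7.png')[200:260,190:260]; cv2.imwrite('pics/w7z.png',cv2.resize(i,None,fx=10,fy=10,interpolation=0))
E
```

```text
[ 0.00201948  0.03392927  0.0444603   0.00175527 -0.00608213  0.00147684] 12.45
```

View pics/w7z.png

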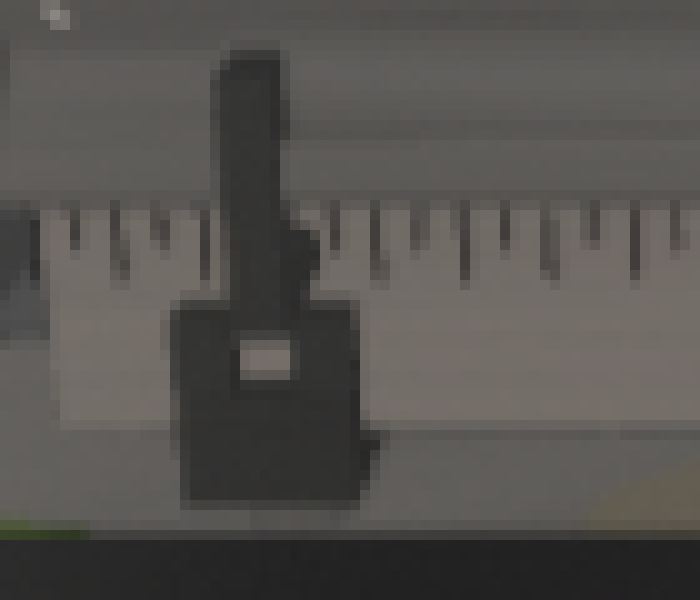

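```bash
python3 -m handwheel '{"translation":[[-0.047,-0.207,0],[-0.047,-0.207,0],[-0.047,-0.207,0],[0,0,0],[0,0,0],[0,0,0],[0,0,0],[0,0,0]],"twist":[0,0,0,0,0,0,0,0]}' 255
python3 - <<'E'
from h import *
np.set_printoptions(precision=2,suppress=True)
c=snap('wrist','w8.png');print(c['world_from_camera'])
i=cv2.imread('pics/w8.png'); cv2.imwrite('pics/w8z.png',cv2.resize(i[195:255,250:330],None,fx=10,fy=10,interpolation=0))
for l in ['pointer','notch']: print([ (round(q['score'],2),W(c,q['position'])) for q in spot_point('wrist',l)])
E
```

```text
time: 13.45
tool_pos: [500.1, -175.1, 243.6]
tcp_rot: [3.138, -0.015, 1.343]
contact_force: [0.5, 0.6, 0.1]
grip_width: 0.4
[[   0.23   -0.93   -0.28  423.57]
 [   0.97    0.22    0.05 -159.15]
 [   0.02   -0.29    0.96  379.32]
 [   0.      0.      0.      1.  ]]
[(0.76, array([ 565.39, -168.18,   52.58]))]
[]
```

View pics/w8z.png

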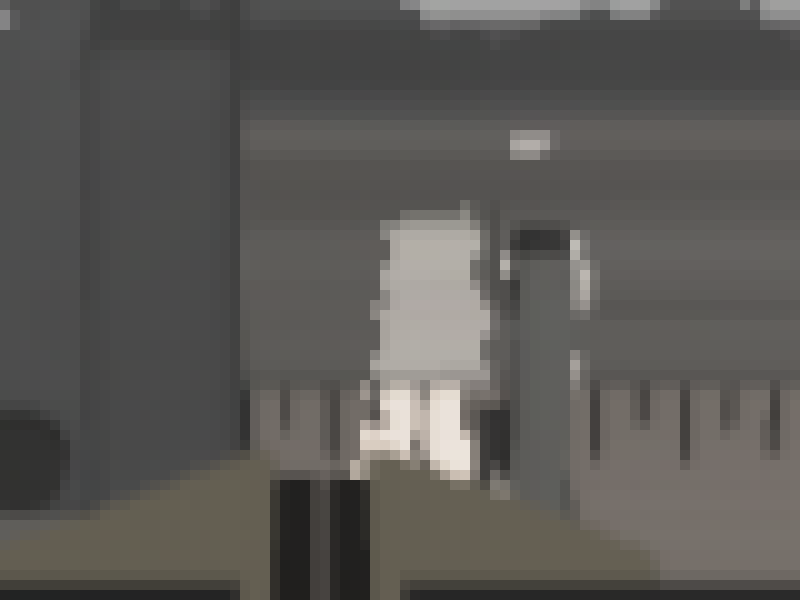

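View pics/w8.png

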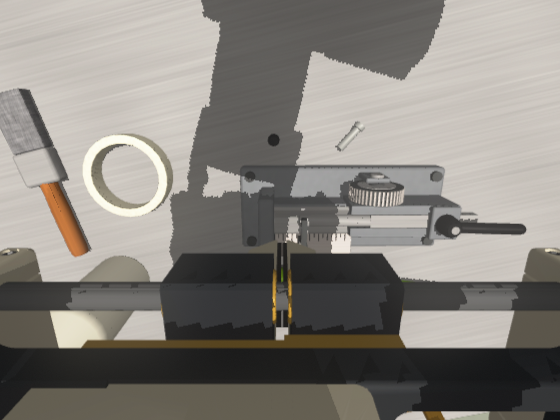

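```bash
python3 -m handwheel '{"translation":[[0.19,-0.043,0.02],[0.19,-0.043,0.02],[0,0,0],[0,0,0],[0,0,0],[0,0,0],[0,0,0],[0,0,0]],"twist":[0,0,0,0,0,0,0,0]}' 255
python3 - <<'E'
from h import *
np.set_printoptions(precision=2,suppress=True)
c=snap('wrist','w9.png');print(c['world_from_camera'])
f=210/np.tan(np.radians(c['vertical_fov']/2))
p=np.linalg.inv(c['world_from_camera'])@[569,-168,56,1]
u,v=int(c['cx']+f*p[0]/-p[2]),int(c['cy']-f*p[1]/-p[2]);print(u,v)
i=cv2.imread('pics/w9.png'); cv2.imwrite('pics/w9z.png',cv2.resize(i[v-30:v+30,u-40:u+40],None,fx=10,fy=10,interpolation=0))
for l in ['pointer','notch']: print([ (round(q['score'],2),W(c,q['position'])) for q in spot_point('wrist',l)])
E
```

```text
time: 14.6
tool_pos: [556.0, -187.8, 250.5]
tcp_rot: [3.139, -0.014, 1.342]
contact_force: [0.5, -0.2, -0.1]
grip_width: 0.6
[[   0.23   -0.93   -0.28  479.61]
 [   0.97    0.22    0.05 -171.76]
 [   0.01   -0.29    0.96  386.29]
 [   0.      0.      0.      1.  ]]
299 194
[(0.61, array([ 566.7 , -168.6 ,   54.24])), (0.16, array([ 438.74, -443.31,    0.5 ]))]
[(0.7, array([ 572.06, -172.95,   56.16]))]
```

View pics/w9z.png

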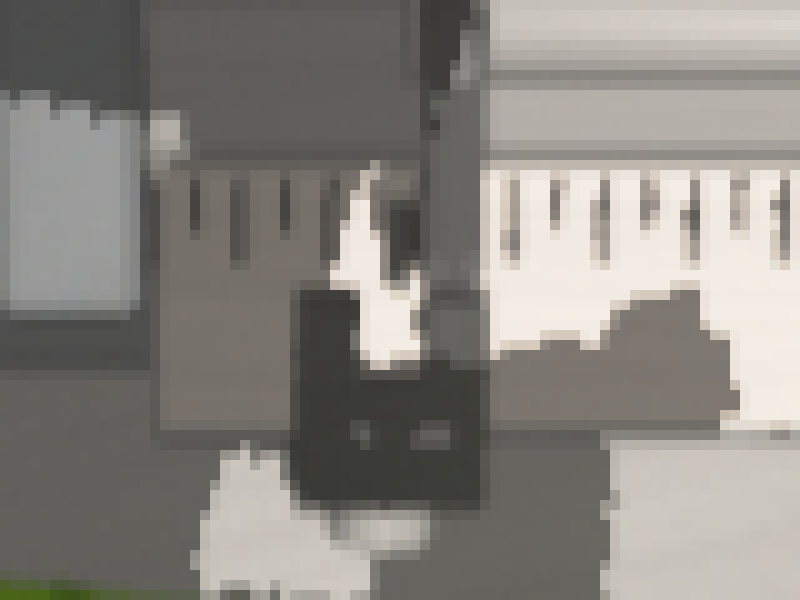

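```bash
python3 - <<'E'
from h import *
np.set_printoptions(precision=1,suppress=True)
c=snap('scene','c9.png')
for l in ['solvent','tape_roll','grip']: print(l,[ (round(q['score'],2),W(c,q['position'])) for q in spot_point('scene',l)][:2])
i=cv2.imread('pics/w9.png'); cv2.imwrite('pics/w9y.png',cv2.resize(i[150:250,230:380],None,fx=5,fy=5,interpolation=2))
E
```

```text
solvent [(0.84, array([ 583.4, -407. ,    3. ])), (0.57, array([584.4,  45.9,  98.1]))]
tape_roll []
grip [(0.75, array([ 650.1, -122.9,   -4.2]))]
```

View pics/w9y.png

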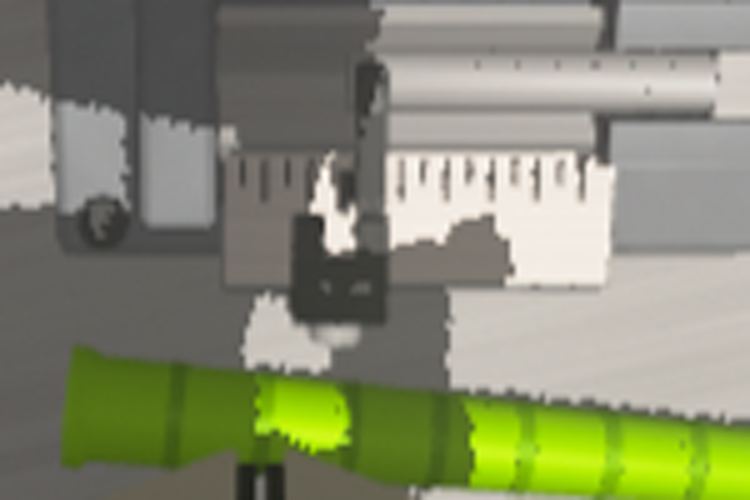

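```bash
python3 -m handwheel '{"translation":[[0.065,-0.015,-0.22],[0.065,-0.015,-0.22],[0.065,-0.015,-0.22],[0,0,0],[0,0,0],[0,0,0],[0,0,0],[0,0,0]],"twist":[0,0,0,0,0,0,0,0]}' 255
python3 - <<'E'
from h import *
np.set_printoptions(precision=2,suppress=True)
c=snap('wrist','w10.png');print(c['world_from_camera'])
f=210/np.tan(np.radians(c['vertical_fov']/2))
p=np.linalg.inv(c['world_from_camera'])@[569,-168,56,1]
u,v=int(c['cx']+f*p[0]/-p[2]),int(c['cy']-f*p[1]/-p[2]);print(u,v)
i=cv2.imread('pics/w10.png'); cv2.imwrite('pics/w10z.png',cv2.resize(i[v-40:v+40,u-50:u+50],None,fx=7,fy=7,interpolation=2))
for l in ['pointer','notch']: print([ (round(q['score'],2),W(c,q['position'])) for q in spot_point('wrist',l)])
E
```

```text
time: 15.95
tool_pos: [587.6, -195.6, 154.7]
tcp_rot: [3.13, -0.012, 1.342]
contact_force: [0.4, 0.4, -0.3]
grip_width: 0.9
[[   0.23   -0.93   -0.29  510.04]
 [   0.97    0.22    0.06 -178.98]
 [   0.01   -0.3     0.96  289.82]
 [   0.      0.      0.      1.  ]]
309 184
[(0.62, array([ 564.59, -168.61,   54.15]))]
[(0.83, array([ 571.73, -171.82,   55.36]))]
```

View pics/w10z.png

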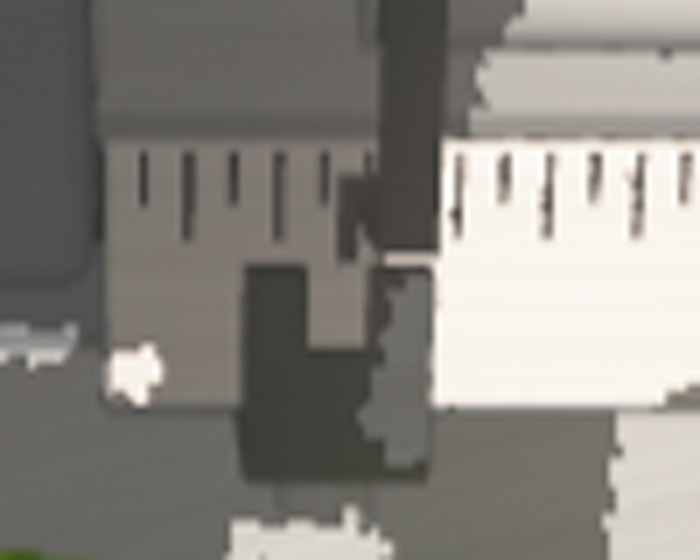

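```bash
python3 - <<'E'
from h import *
np.set_printoptions(precision=2,suppress=True)
c=capture('wrist'); R=c['world_from_camera'][:3,:3]
import copy
def cam(t):
    d=copy.deepcopy(c); d['world_from_camera'][:3,3]=t; return d
C={'w10':cam([510.04,-178.98,289.82]),'w9':cam([479.61,-171.76,386.29]),'w7':cam([527.2-76.5,-83.4+16,256.5+136])}
Y=np.array([.2215,.975]);X=np.array([.975,-.2215]);g=np.array([550.3,-110.3])
def sh(n,u,v):
    for z in (50,56,62,70):
        p=ray(C[n],u,v,z)[:2]-g; print(n,z,'x %.1f y %.1f'%(p@X,p@Y),end=' | ')
    print()
z10=lambda a,b:(259+a/7,144+b/7); z9=lambda a,b:(259+a/10,164+b/10); z7=lambda a,b:(190+a/10,200+b/10)
print('blob');sh('w10',*z10(355,260));sh('w9',*z9(408,275));sh('w7',*z7(305,300))
print('arm left');sh('w10',*z10(380,240));sh('w9',*z9(428,280))
print('arm right');sh('w10',*z10(443,240));sh('w9',*z9(487,280))
print('notch');sh('w10',*z10(338,266));sh('w9',*z9(393,290));sh('w7',*z7(265,305))
print('fence face');sh('w10',*z10(103,140))
E
```

```text
blob
w10 50 x 29.9 y -51.0 | w10 56 x 28.6 y -51.6 | w10 62 x 27.2 y -52.3 | w10 70 x 25.4 y -53.1 | 
w9 50 x 32.0 y -51.5 | w9 56 x 30.5 y -51.9 | w9 62 x 28.9 y -52.3 | w9 70 x 26.8 y -52.9 | 
w7 50 x 28.1 y -47.9 | w7 56 x 25.8 y -46.8 | w7 62 x 23.4 y -45.6 | w7 70 x 20.3 y -44.0 | 
arm left
w10 50 x 27.7 y -48.3 | w10 56 x 26.4 y -49.0 | w10 62 x 25.1 y -49.6 | w10 70 x 23.4 y -50.6 | 
w9 50 x 32.6 y -49.2 | w9 56 x 31.1 y -49.7 | w9 62 x 29.5 y -50.2 | w9 70 x 27.4 y -50.8 | 
arm right
w10 50 x 27.7 y -41.2 | w10 56 x 26.4 y -42.1 | w10 62 x 25.1 y -43.0 | w10 70 x 23.4 y -44.1 | 
w9 50 x 32.7 y -42.7 | w9 56 x 31.1 y -43.3 | w9 62 x 29.5 y -43.9 | w9 70 x 27.4 y -44.6 | 
notch
w10 50 x 30.6 y -52.9 | w10 56 x 29.2 y -53.5 | w10 62 x 27.9 y -54.1 | w10 70 x 26.0 y -54.8 | 
w9 50 x 33.7 y -53.1 | w9 56 x 32.2 y -53.5 | w9 62 x 30.6 y -53.9 | w9 70 x 28.5 y -54.4 | 
w7 50 x 28.7 y -52.7 | w7 56 x 26.3 y -51.4 | w7 62 x 24.0 y -50.1 | w7 70 x 20.8 y -48.4 | 
fence face
w10 50 x 16.2 y -79.1 | w10 56 x 15.2 y -79.0 | w10 62 x 14.2 y -78.9 | w10 70 x 12.9 y -78.8 |
```

```bash
python3 -m handwheel '{"translation":[[-0.033,-0.145,0.06],[-0.033,-0.145,0.06],[0,0,0],[0,0,0],[0,0,0],[0,0,0],[0,0,0],[0,0,0]],"twist":[0,0,0,0,0,0,0,0]}' 255
python3 - <<'E'
from h import *
np.set_printoptions(precision=2,suppress=True)
c=snap('wrist','w11.png');print(c['world_from_camera'][:3,3])
f=210/np.tan(np.radians(c['vertical_fov']/2))
p=np.linalg.inv(c['world_from_camera'])@[569,-168,56,1]
u,v=int(c['cx']+f*p[0]/-p[2]),int(c['cy']-f*p[1]/-p[2]);print(u,v)
i=cv2.imread('pics/w11.png'); cv2.imwrite('pics/w11z.png',cv2.resize(i[v-40:v+40,u-50:u+50],None,fx=7,fy=7,interpolation=2))
for l in ['pointer','notch']: print([ (round(q['score'],2),W(c,q['position'])) for q in spot_point('wrist',l)])
E
```

```text
time: 17.15
tool_pos: [576.5, -241.8, 172.9]
tcp_rot: [3.132, -0.013, 1.342]
contact_force: [-0.2, 0.0, -0.5]
grip_width: 0.6
[ 499.22 -225.35  308.11]
364 179
[(0.83, array([ 563.89, -169.01,   53.27]))]
[(0.64, array([ 572.49, -170.39,   53.24]))]
```

View pics/w11z.png

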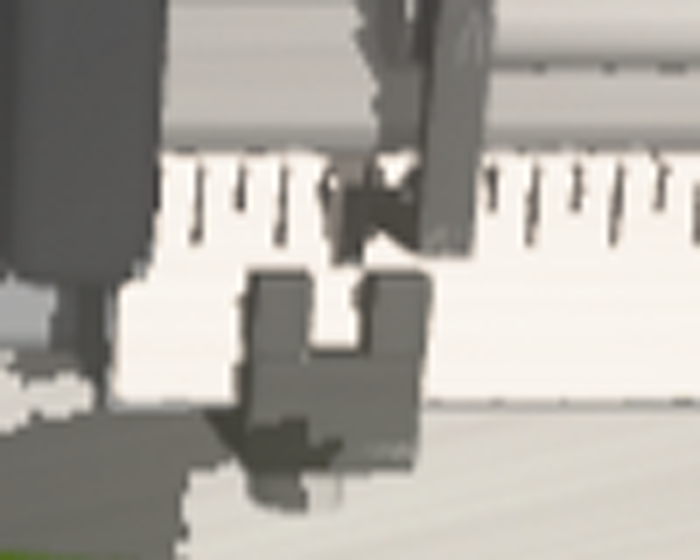

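```bash
python3 -m handwheel '{"translation":[[-0.077,0.287,0],[-0.077,0.287,0],[-0.077,0.287,0],[-0.077,0.287,0],[0,0,-0.13],[0,0,-0.13],[0,0,-0.13],[0,0,0]],"twist":[0,0,0,0,0,0,0,0]}' 255
```

```text
time: 18.3
tool_pos: [528.9, -64.7, 114.2]
tcp_rot: [3.127, -0.012, 1.342]
contact_force: [-0.5, 0.2, -0.1]
grip_width: 0.3
```

```bash
python3 -m handwheel '{"translation":[[0.004,-0.026,-0.04],[0,0,-0.036],[0,0,-0.006],[-0.005,-0.022,-0.005],[-0.005,-0.022,-0.005],[-0.005,-0.022,-0.005],[0,0,0],[0,0,0.1]],"twist":[0,0,0,0,0,0,0,0]}' 255
```

```text
time: 19.3
tool_pos: [527.9, -80.0, 117.0]
tcp_rot: [3.125, -0.013, 1.342]
contact_force: [0.3, 0.6, 0.5]
grip_width: 0.4
```

```bash
python3 -m handwheel '{"translation":[[0,0,0.2],[0.1,-0.193,0.05],[0.1,-0.193,0],[0.1,-0.193,0],[0.1,-0.193,0],[0,0,0],[0,0,0],[0,0,0]],"twist":[0,0,0,0,0,0,0,0]}' 255
cat > look.py <<'E'
from h import *
import sys
np.set_printoptions(precision=2,suppress=True)
n=sys.argv[1]
c=snap('wrist',n+'.png');print(c['world_from_camera'][:3,3])
f=210/np.tan(np.radians(c['vertical_fov']/2))
p=np.linalg.inv(c['world_from_camera'])@[569,-168,56,1]
u,v=int(c['cx']+f*p[0]/-p[2]),int(c['cy']-f*p[1]/-p[2]);print(u,v)
i=cv2.imread('pics/'+n+'.png'); cv2.imwrite('pics/'+n+'z.png',cv2.resize(i[v-40:v+40,u-50:u+50],None,fx=7,fy=7,interpolation=2))
for l in ['pointer','notch']: print([ (round(q['score'],2),W(c,q['position']),(W(c,q['position'])[:2]-[550.3,-110.3])@[.2215,.975]) for q in spot_point('wrist',l)])
E
python3 look.py w12
```

```text
time: 20.3
tool_pos: [591.1, -198.3, 164.4]
tcp_rot: [3.116, -0.011, 1.344]
contact_force: [-0.2, -0.1, -0.8]
grip_width: 0.4
[ 511.69 -181.27  298.34]
310 174
[(0.91, array([ 566.81, -170.7 ,   54.49]), np.float64(-55.22815049268763))]
[(0.95, array([ 569.49, -171.22,   55.17]), np.float64(-55.14347668977605))]
```

View pics/w12z.png

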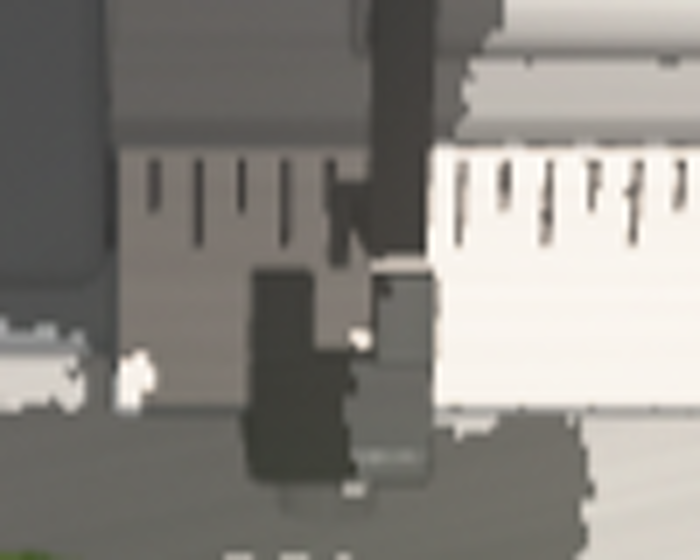

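```bash
python3 - <<'E'
import cv2
i=cv2.imread('pics/w12.png')[150:195,290:330];i=cv2.convertScaleAbs(i,alpha=1.5,beta=20)
cv2.imwrite('pics/w12n.png',cv2.resize(i,None,fx=13,fy=13,interpolation=0))
E
```

```text
(no output)
```

View pics/w12n.png

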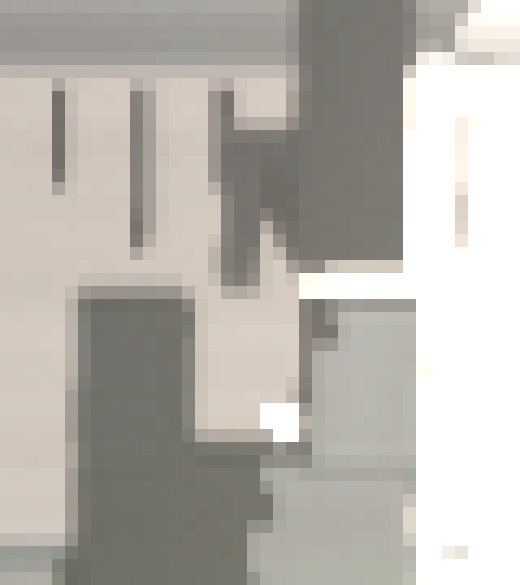

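```bash
python3 -m handwheel '{"translation":[[0.03,0.373,0],[0.03,0.373,0],[0.03,0.373,0],[0.03,0.373,0],[0,0,0],[0,0,0],[0,0,0],[0,0,0]],"twist":[0,0,0,0,0,0,0,0]}' 255
python3 - <<'E'
from h import *
np.set_printoptions(precision=2,suppress=True)
c=snap('wrist','w13.png')
for l in ['lock_tip','lock_pivot','pointer','notch']: print(l,[ (round(q['score'],2),W(c,q['position'])) for q in spot_point('wrist',l)])
E
```

```text
time: 21.45
tool_pos: [608.0, 30.5, 164.9]
tcp_rot: [3.114, -0.01, 1.342]
contact_force: [-0.1, 0.1, -0.2]
grip_width: 0.6
lock_tip [(0.72, array([582.57,  48.01,  93.24]))]
lock_pivot [(0.94, array([570.39, -19.57, 101.06])), (0.16, array([ 651.21, -123.62,    0.61]))]
pointer [(0.91, array([ 563.1 , -171.15,   54.74])), (0.36, array([571.19, -17.88,  98.27]))]
notch [(0.77, array([ 570.72, -173.75,   55.99]))]
```

View pics/w13.png

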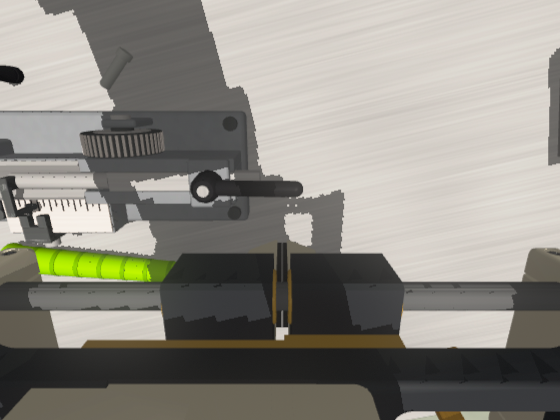

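```bash
python3 -m handwheel '{"translation":[[0,-0.03,-0.12],[0,0,-0.12],[0,0,-0.12],[0,0,-0.08],[-0.02,0,0],[-0.02,0.005,0],[0,0,0],[0,0,0]],"twist":[0,0,0,0,0,0,0,0]}' 255
```

```text
time: 22.7
tool_pos: [603.0, 26.6, 99.5]
tcp_rot: [3.109, -0.011, 1.342]
contact_force: [0.1, -0.1, -0.0]
grip_width: 0.1
```

```bash
python3 -m handwheel '{"translation":[[-0.043,0,0],[-0.035,0.015,0],[-0.035,0.015,0],[-0.039,0.007,0],[-0.039,0.007,0],[-0.042,-0.004,0],[-0.042,-0.004,0],[0,0,0]],"twist":[0,0,0,0,0,0,0,0]}' 255
```

```text
time: 23.7
tool_pos: [560.1, 32.2, 100.9]
tcp_rot: [3.105, -0.012, 1.342]
contact_force: [0.8, 0.2, 1.0]
grip_width: 0.8
```

```bash
python3 -m handwheel '{"translation":[[-0.034,-0.019,0],[-0.034,-0.019,0],[-0.028,-0.022,0],[-0.028,-0.022,0],[-0.023,-0.028,0],[-0.023,-0.028,0],[-0.008,-0.02,0],[-0.004,-0.01,0]],"twist":[0,0,0,0,0,0,0,0]}' 255
```

```text
time: 24.7
tool_pos: [543.7, 21.3, 101.7]
tcp_rot: [3.081, -0.045, 1.336]
contact_force: [4.9, 6.6, -2.2]
grip_width: 0.4
```

```bash
python3 - <<'E'
from h import *
np.set_printoptions(precision=2,suppress=True)
print(get_obs()['contact_force'],get_obs()['moment'])
c=snap('wrist','w14.png')
for l in ['lock_tip','lock_pivot']: print(l,[ (round(q['score'],2),W(c,q['position'])) for q in spot_point('wrist',l)])
c=snap('side','s14.png')
for l in ['lock_tip','lock_pivot']: print(l,[ (round(q['score'],2),W(c,q['position'])) for q in spot_point('side',l)])
cv2.imwrite('pics/s14z.png',cv2.resize(c['img'][160:270,230:350,::-1],None,fx=5,fy=5,interpolation=2))
E
```

```text
[ 4.92  6.58 -2.19] [ 1.16 -0.67  0.02]
lock_tip [(0.65, array([514.16,  11.62,  94.34]))]
lock_pivot []
lock_tip [(0.57, array([513.4 ,   8.2 ,  95.37]))]
lock_pivot []
```

View pics/w14.png

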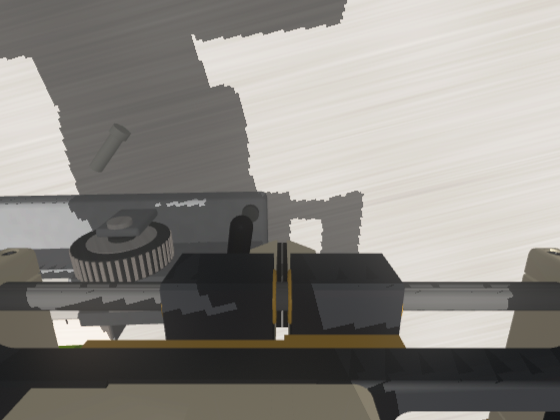

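View pics/s14z.png

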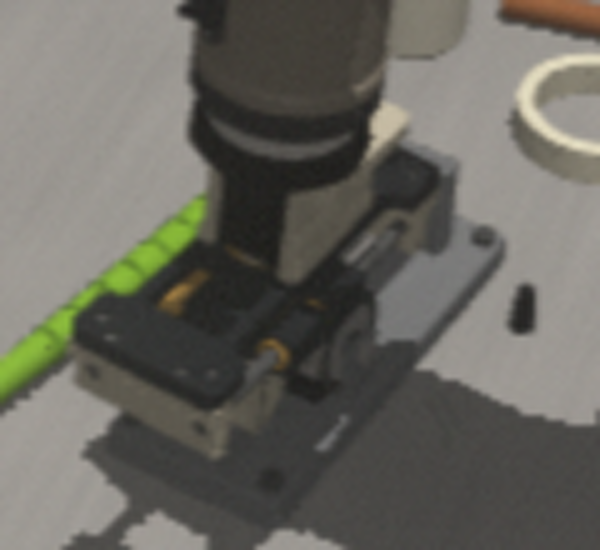

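```bash
python3 -m handwheel '{"translation":[[0.02,0.09,0],[0.03,0.13,0],[0.02,0.09,0.05],[0,0,0.3],[0,0,0.3],[0,0,0.3],[0,0,0.2],[0,0,0]],"twist":[0,0,0,0,0,0,0,0]}' 255
python3 - <<'E'
from h import *
np.set_printoptions(precision=2,suppress=True)
c=snap('wrist','w15.png')
for l in ['lock_tip','lock_pivot','pointer','notch']: print(l,[ (round(q['score'],2),W(c,q['position'])) for q in spot_point('wrist',l)])
E
```

```text
time: 26.0
tool_pos: [549.8, 70.7, 280.4]
tcp_rot: [3.088, -0.041, 1.336]
contact_force: [-0.5, -0.6, -0.5]
grip_width: 0.6
lock_tip [(0.61, array([514.5 ,  11.78,  93.42]))]
lock_pivot [(0.98, array([573.04, -18.83, 100.41]))]
pointer [(0.67, array([ 568.26, -167.73,   54.89])), (0.62, array([ 573.03, -172.98,   57.34]))]
notch [(0.91, array([ 571.03, -172.76,   56.09]))]
```

View pics/w15.png

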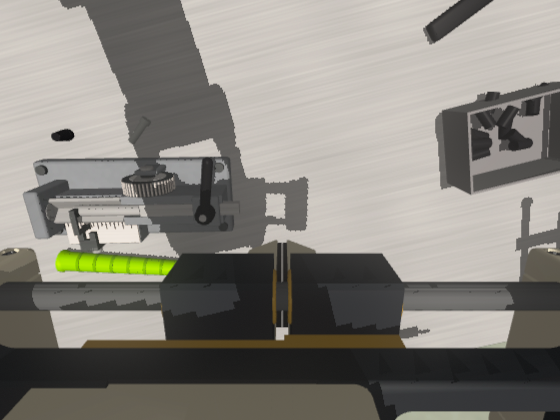

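```bash
python3 - <<'E'
from h import *
c=capture('wrist')
A=ray(c,205,214,100)[:2];B=ray(c,208,161,96)[:2]
print(A,B,np.linalg.norm(B-A))
d=B-A;X=np.array([.975,-.2215]);Y=np.array([.2215,.975]);print(np.arctan2(-d@X,d@Y))
A0=ray(c,38,158,12)[:2];B0=ray(c,229,158,12)[:2];print(-np.arctan2(*(B0-A0)),np.linalg.norm(B0-A0))
E
python3 -m handwheel '{"translation":[[0.06,-0.3,0],[0.06,-0.3,0],[0.06,-0.3,0],[0.06,-0.3,0],[0.03,-0.3,-0.2],[0,-0.3,-0.25],[0,0,-0.25],[0,0,0]],"twist":[0,0,0,0,0,0,0,0]}' 255
python3 look.py w16
```

```text
[561.79098194  -7.24817614] [509.97012222  11.90250756] 55.24626853971513
1.4401953788521915
-0.2419094301629872 234.48908416271573
time: 27.3
tool_pos: [586.8, -207.4, 160.0]
tcp_rot: [3.108, -0.041, 1.336]
contact_force: [-0.5, -0.2, -0.0]
grip_width: 0.5
[ 505.68 -193.37  293.27]
319 176
[(0.61, array([ 564.93, -169.75,   54.03]), np.float64(-54.723279710909374))]
[(0.81, array([ 570.61, -174.15,   55.47]), np.float64(-57.75385704138191))]
```

View pics/w16z.png

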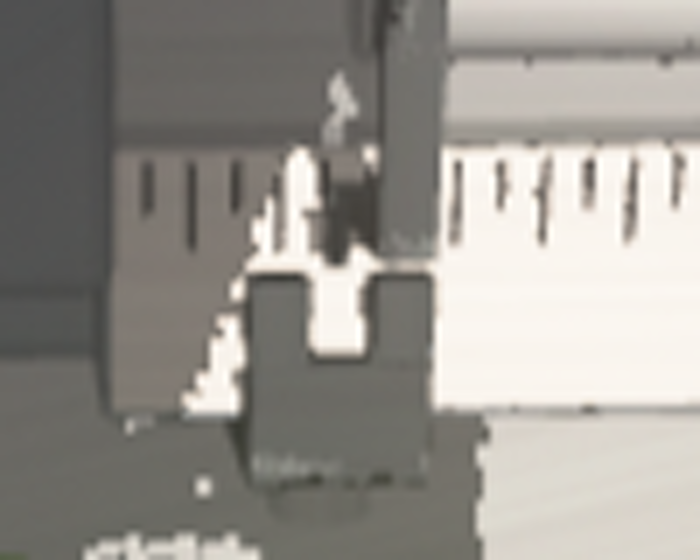

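```bash
python3 -m handwheel '{"translation":[[0.05,0.227,0],[0.05,0.227,0],[0,0,0],[0,0,0],[0,0,0],[0,0,0],[0,0,0],[0,0,0]],"twist":[0,0,0,0,0,0,0,0]}' 255
sed -i 's/u-50:u+50\],None,fx=7,fy=7/u-40:u+40],None,fx=9,fy=9/;s/v-40:v+40/v-33:v+33/' look.py
python3 look.py w17
python3 - <<'E'
from h import *
for n in ['scene','side']:
  for k in range(2):
    c=capture(n)
    for l in ['pointer','notch']:
      print(n,l,[(round(q['score'],2),round(float((W(c,q['position'])[:2]-[550.3,-110.3])@[.2215,.975]),1)) for q in spot_point(n,l)][:2])
E
```

```text
time: 28.45
tool_pos: [608.4, -139.6, 175.0]
tcp_rot: [3.083, -0.036, 1.34]
contact_force: [-0.2, 0.3, 0.3]
grip_width: 0.3
[ 524.17 -124.24  306.21]
230 163
[(0.87, array([ 565.45, -169.14,   53.24]), np.float64(-54.01479168793779))]
[(0.96, array([ 571.77, -174.63,   53.22]), np.float64(-57.970318987224566))]
scene pointer [(0.75, -281.1), (0.62, -0.9)]
scene notch [(0.49, -53.5)]
scene pointer [(0.45, -51.0), (0.28, -251.2)]
scene notch [(0.43, -52.8)]
side pointer [(0.51, -54.2)]
side notch [(0.39, -53.8)]
side pointer [(0.55, -58.3), (0.43, 98.4)]
side notch [(0.43, -50.8)]
```

View pics/w17z.png

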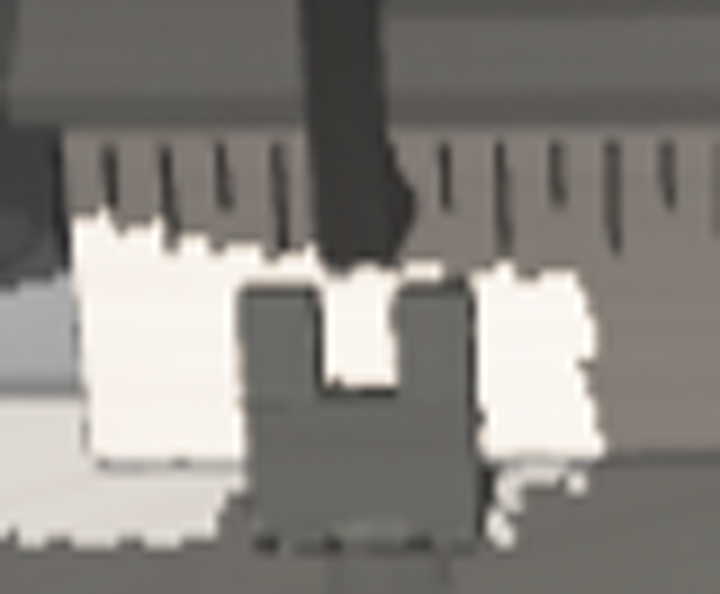

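```bash
python3 - <<'E'
from h import *
import copy
np.set_printoptions(precision=1,suppress=True)
c=capture('wrist'); K={}
for n,t in {'w12':[511.69,-181.27,298.34],'w16':[505.68,-193.37,293.27],'w17':[524.17,-124.24,306.21]}.items():
    d=copy.deepcopy(c); d['world_from_camera'][:3,3]=t; K[n]=d
px={'w12':lambda a,b:(260+a/7,134+b/7),'w16':lambda a,b:(269+a/7,136+b/7),'w17':lambda a,b:(190+a/9,130+b/9)}
Y=np.array([.2215,.975]);X=np.array([.975,-.2215]);g=np.array([550.3,-110.3])
def tri(name,obs):
    A=np.zeros((3,3));b=np.zeros(3)
    for n,a,q in obs:
        o=K[n]['world_from_camera'][:3,3];d=ray(K[n],*px[n](a,q),0)-o;d/=np.linalg.norm(d)
        M=np.eye(3)-np.outer(d,d);A+=M;b+=M@o
    p=np.linalg.solve(A,b); print(name,'gx %.1f gy %.1f z %.1f'%((p[:2]-g)@X,(p[:2]-g)@Y,p[2]))
tri('notch mouth L',[('w12',313,270),('w16',308,275),('w17',322,285)])
tri('notch mouth R',[('w12',375,270),('w16',368,275),('w17',397,285)])
tri('armL bottom',[('w12',370,258),('w16',383,255),('w17',325,268)])
tri('armR bottom',[('w12',428,258),('w16',440,255),('w17',387,268)])
tri('armR bottom alt',[('w12',428,258),('w16',440,255),('w17',400,268)])
tri('long tick',[('w12',199,245),('w16',192,250),('w17',168,250)])
tri('scale bottom edge L corner',[('w16',110,410),('w17',95,460)])
tri('fence',[('w12',112,140),('w16',110,145),('w17',62,130)])
E
```

```text
notch mouth L gx 33.1 gy -55.2 z 62.1
notch mouth R gx 33.1 gy -48.6 z 62.8
armL bottom gx 26.4 gy -51.5 z 84.1
armR bottom gx 25.9 gy -46.3 z 86.7
armR bottom alt gx 26.7 gy -45.7 z 83.4
long tick gx 29.6 gy -68.0 z 64.1
scale bottom edge L corner gx 50.4 gy -79.6 z 49.2
fence gx 19.4 gy -77.0 z 59.0
```

```bash
python3 - <<'E'
import cv2,numpy as np
o=[]
for n,u,v in [('w12',310,160),('w16',319,162)]:
    i=cv2.imread('pics/%s.png'%n)[v-34:v+30,u-25:u+19].astype(float)
    i=np.clip((i/255)**.6*255,0,255).astype('uint8'); o.append(cv2.resize(i,None,fx=9,fy=9,interpolation=0))
cv2.imwrite('pics/rod.png',np.hstack(o))
E
```

```text
(no output)
```

View pics/rod.png

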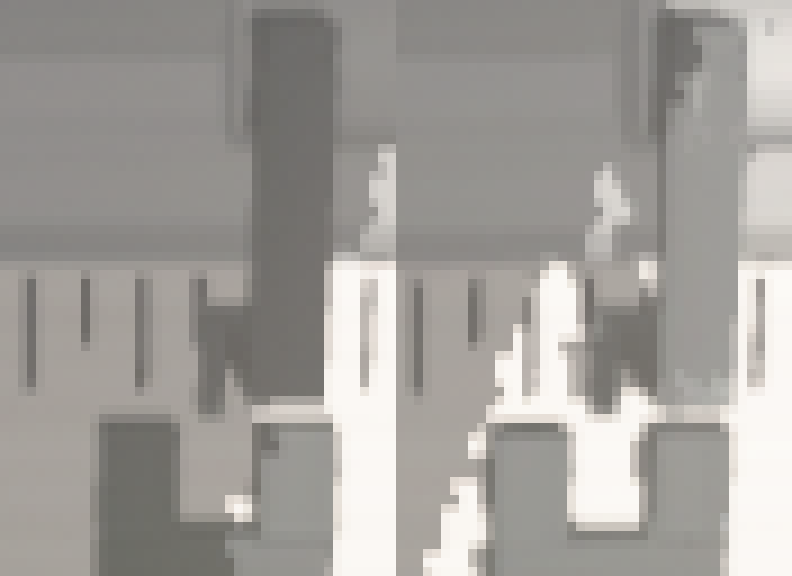

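```bash
python3 -c "
from plant import *
o=get_obs();print(o['time'],o['contact_force']);print(close_job())"
```

```text
29.25 [ 0.15763615  0.05930385 -0.11075323]
the job is handed in; nothing more can be done
None
```

I rolled the wheel towards the fence in several pressed strokes plus one short final correction. I then pushed the lock lever round until it stalled at about 8 N, backed off and lifted clear. The job was handed in at about 29 s, with the arm touching nothing (force about 0).

- **Pointer:** In the last close-ups, the plunger's end face, which is in line with the pointer tip, is within about 0.5 mm of the notch's middle. The small dark blade agrees, at -0.4 to 0 mm. Its outline was partly mixed with a shadow, so I relied mainly on the end face.
- **Detector disagreement:** The network readings of pointer minus notch scattered more widely. After the last adjustment they ran from about -7.5 to +4.3 mm, and three wrist-camera readings (3.0, 4.0 and 4.3 mm) were above the 2.5 mm limit.
- **Lock lever:** Its angle measured 1.36 to 1.44 rad in different views, against a stop of 1.40. The lever met the wider part of the closed fingers above the tip, not the tip itself.
- **Wheel force:** One stroke reached 11 N, slightly over the suggested 3 to 10 N.
- **Other things on the bench:** The pictures showed no sign of anything else being moved, but I did not measure each thing's position again.

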